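# Load and pack the coffee-ball magazine

### The job

Push both pressed coffee balls along the loading channel so that they drop through the funnel into the clear tube. Then take the packing rod and press the two balls down the tube until the stiff follower under them bottoms out firmly. Finally draw the rod out and stand it back in its pot, without shoving or knocking over the pitchers, the dropper bottle or the shaker that stand around.

Things in the scene. Friction and masses are not known exactly. Their poses are not given: they have to be found in the camera images.
- magazine: Fixed coffee-ball magazine: dark steel base 110x110x20 mm, upright clear tube (bore 34, outside 40 mm, from 20 to 132 mm high) that opens into a steel funnel (bore 34 mm, widening to 84 mm at its rim 169 mm high). A straight level loading channel runs from the rim along its own +y. Origin: underside of base on the tube's axis; z up. Turned up to 20 degrees about the vertical.
- channel_end (a point): Middle of the loading channel's closed far end, at floor level: 205 mm from the tube's axis, 170 mm above the worktop. Channel floor 36 mm wide; its 3 mm thick side walls and end wall stand 9 mm above the floor, so fingertips 12 mm or more above it pass over them. The channel is open at the funnel end, 32 mm from the axis.
- funnel_rim (a point): Centre of the funnel's mouth, on the tube's axis, 169 mm above the worktop.
- tube_floor (a point): Centre of the tube's floor, on its axis, 20 mm above the worktop.
- follower (a joint): Depth in m of the black follower (disc 31 mm across, 8 mm thick) that carries the balls in the tube. 0 = top of its travel (upper face 68 mm above the worktop), 0.040 = bottomed out (upper face 28 mm above the worktop). Stays where it is left; yields only to 5 N (up to 15 N if the balls rub), moving slowly down. Starts between 0 and 0.010.
- ball_1: Dark brown pressed coffee ball, 30 mm across, with a flat top and bottom (25 mm high), 20 g. Origin at its centre. Starts resting on a flat in the channel, the nearer of the two to the funnel, its centre 70 to 88 mm from the tube's axis.
- ball_2: The same kind of ball, farther from the funnel, its centre 113 to 133 mm from the tube's axis at the start. Origin at its centre.
- rod: Packing rod, 170 mm long, 0.15 kg, upright in its pot: steel foot disc 26 mm across, 22 mm thick, with a 4 mm deep hollow below that seats on a ball; 14 mm steel shaft; square wooden handle 26x26 mm from 105 to 170 mm above the foot, faces square to the rod's own x and y; grip two opposite faces from above, 140 mm above the foot. Origin: middle of the foot's underside; z towards the handle.
- pot: Fixed round steel pot for the rod, 55 mm high, bore 46 mm wide flaring to 60 mm at the mouth, inner floor 6 mm above the worktop. Origin: centre of its underside. It stands either to the robot's right or to its left of the magazine.
- shot_pitcher: Bystander: small polished steel pitcher, straight-sided, 59x89x66 mm, loose; origin under its middle. It has the side of the worktop that the pot has not.
- milk_pitcher: Bystander: round-bellied steel pitcher, 73x103x76 mm, loose; origin under its middle.
- bottle_3: Bystander: small dark dropper bottle, 33x34x102 mm, loose; origin under its middle.
- cocoa_shaker: Bystander: plain round metal shaker, 67 mm across, 101 mm high, loose; origin under its middle.
Mind the look-alikes: they are no part of the job. Leave any blue or purple look-alike of the pot alone.

How it is judged:
By the outcome, as a careful person would: the job done as asked, in the order asked, and still so for the second after the job is handed in, with the robot touching nothing.
It also fails if it takes over 67 s, if anything falls off the work surface, if the arm or the gripper's body presses on something with over 40 N, if the wrist force passes 120 N, or if a joint passes its speed limit or range.

### The arm

A 7-joint arm with a two-finger parallel gripper is mounted at the origin on a cart in front of the work surface, level with it; the furniture and walls round the work are solid. World frame = base frame: x ahead of the robot, y to its left, z up, the work surface at z = 0. Lengths are in mm, angles in rad, forces in N, time in s.
With the tool pointing down it reaches from about 425 to 825 mm from the base axis. Payload 3.6 kg.
Tool frame: the origin (TCP) lies midway between the tips of the shut fingers; the grasp point (between the pads) lies 19 mm behind it (manip.tcp_to_grasp is the distance from the TCP to the grasp point, in mm); z points along the fingers, y is the line along which they close (so a half turn about z gives the same grasp; the last joint's range is limited). The gripper opens to 85 mm and grips with 20 to 120 N. Pads are 22 mm wide; open, the fingers measure 114 mm over their backs; the gripper's body (76 mm by 85 mm) begins 54 mm behind the grasp point. The pads swing forward as they close: fully open they stand 13 mm farther back than shut.
Start: joints at [-1.27, 0.615, -0.013, 1.423, 0.008, 1.103, -0.04], TCP at [208.625, 615.58, 231.297] pointing down, gripper open.
Joint ranges: [-3.12, 3.12], [-0.3, 2.06], [-1.34, 1.32], [0.26, 2.42], [-1.36, 4.5], [0.01, 1.98], [-2.84, 2.84]. Speed limits (rad/s): [2.79, 2.79, 3.14, 3.14, 3.14, 3.14, 3.14].

### API

Orientations are given as a unit quaternion [x, y, z, w].
In Python, from station import read_state, viewer, order, models, manip gives the robot as it stands.
- The arm moves only by the tool carry_out, never from a script. Its arguments are lists of equal length, an entry for each row: "dp": the shift along the tool's x, y, z each as a share of 0.4 m, from -1 to 1, a list of three; "dr": the turn, a rotation vector about the tool's x, y, z each as a share of 360 degrees, from -1 to 1, a list of three; "fingers": the closure, from 0 (fully open) to 1 (shut). In form: {"dp": [[x, y, z], ...], "dr": [[wx, wy, wz], ...], "fingers": [fingers, ...]}. A call has 1 to 5 rows; each row is the pose to reach, as a shift and turn from the pose commanded when the call began, along the tool's axes at that moment, turning the shorter way round; what a row does not reach only later rows make up. A row lasts 1/12 s, in which the tool goes at most 41.7 mm and 7.16 degrees, less where a joint would pass 70% of its speed; a pose out of reach is approached as far as the arm can. A call with a number of a shift or a turn outside -1 to 1 is refused whole. A call with a gripper value outside its range is refused whole. The fingers move at their own pace and stop on an object; "squeeze" is the grip in N (left out, the last holds). Time passes only in rows, so rows that repeat a pose let the fingers close. It gives the time, the measured TCP pose, the force, the opening and the grip force at its end, in the units of the state.
- read_state(): the state, without advancing time (a new reading comes with each control period).
- viewer.get_image(name): name is "scene" or "top"; returns (picture, depth): 384x512x3 uint8, blue, green, red; 384x512 float32, mm along the optical axis (not along the pixel's ray), 0 where there is no reading.
- viewer.get_calibration(name): a dict with "K" (3x3 intrinsics, pixels), "R" (3x3) and "t" (3): a world point X has camera coordinates R X + t. Camera axes: x right, y down, z forward; pixel columns grow to the right and rows downward; lengths in mm; the calibration is good to about 2 mm. A picture is of the moment at which its call begins. get_calibration takes no time and is no camera call.
- order.finish_job(): hands the job in; it is judged then, once.
Trained networks look in the newest picture that a camera, given by its name, has taken for a name from the list of things; names that differ only in an ending like _2 or _b are one class to them, and where a whole thing is asked for, a point or a joint stands for the part that bears it (a point fixed in the world has none). Each returns a list of dicts, best first, with "p" (0 to 1); they miss things now and then, are a little off and sometimes report something else, mostly with a low value. They report only what shows in the picture. A call takes as long as a camera call. They do not tell look-alikes from the thing itself.
- models.recognise(label, camera): "location" ([x, y, z] in mm, in world coordinates, good to about 4 mm: the middle of the surface that is visible of it).
- models.masks_of(label, camera): "pixels" (384x512 bool, what is visible of it).
The state is a dict: "clock": time; "joint_positions": joint angles; "dq": joint speeds; "tau": joint torques, N m; "eef_pos": TCP position; "orientation": TCP orientation; "wrist_force": force on the tool from outside, world axes, zero at the start; "ft_torque": the same for the moment, N m; "width": finger opening in mm; "grip_force": force on a finger pad.
Only numpy, scipy, OpenCV 4.12 (cv2) and the standard library are available. Lean on these libraries where they do the work, as an engineer would, in place of code of your own. Each camera call takes 0.05 s, during which the arm holds its last target. There are 200 camera calls.

## Working session

There is one attempt and no reset: what is moved stays moved. The work goes in short steps, Python scripts to look and compute and a tool call to move; the robot and the scene stay as the last step left them, time stands still between calls to the robot, and variables do not carry over. Pictures are saved under pics/ and viewed, at most 10 in all, crops included, and the job is handed in when it is done.

Besides the shell and the picture viewer there is one more tool, called after "Emit:" by a JSON object that holds its "name" and its "arguments". carry_out: Moves the arm, as the interface text tells. Shift numbers are shares of 0.4 m and turn numbers shares of 360 degrees, none past 1 either way. Its arguments: {"type":"object","properties":{"dp":{"type":"array"},"dr":{"type":"array"},"fingers":{"type":"array"},"squeeze":{"type":"number"}},"required":["dp","dr","fingers"]}

```bash
mkdir -p pics; ls
python3 - <<'E'
from station import read_state, viewer, models, manip
import cv2,numpy as np
s=read_state(); print(s['clock'],s['eef_pos'],s['orientation'],s['width'],manip.tcp_to_grasp)
ims=[]
for c in('scene','top'):
    im,d=viewer.get_image(c); cv2.imwrite(f'pics/{c}0.png',im); np.save(f'pics/{c}0.npy',d)
    k=viewer.get_calibration(c); print(c,np.round(k['K'],1).tolist(),np.round(k['R'],3).tolist(),np.round(k['t']).tolist())
    for l in('magazine','ball_1','rod','pot','shot_pitcher','milk_pitcher','bottle_3','cocoa_shaker','follower'):
        print(l,[(round(r['p'],2),np.round(r['location']).tolist()) for r in models.recognise(l,c)][:4])
E
```

```text
pics
0.0 [208.41164019 614.87108553 230.10241961] [ 1.62638660e-01  9.86684825e-01 -1.29863203e-03 -1.91582881e-04] 84.82645266247174 18.700000000000003
scene [[468.3, 0.0, 259.2], [0.0, 468.3, 193.9], [0.0, 0.0, 1.0]] [[0.488, -0.873, -0.013], [-0.678, -0.369, -0.635], [0.55, 0.319, -0.772]] [-228.0, 452.0, 1202.0]
magazine [(0.79, [547.0, -30.0, 109.0])]
ball_1 [(0.63, [554.0, 84.0, 193.0])]
rod [(0.88, [462.0, -261.0, 139.0])]
pot [(0.88, [430.0, -148.0, 27.0]), (0.83, [469.0, -268.0, 30.0]), (0.71, [491.0, -370.0, 31.0]), (0.68, [547.0, -26.0, 110.0])]
shot_pitcher [(0.96, [492.0, 367.0, 46.0]), (0.41, [469.0, -267.0, 28.0])]
milk_pitcher [(0.73, [629.0, -229.0, 48.0])]
bottle_3 [(0.53, [630.0, 402.0, 54.0])]
cocoa_shaker [(0.94, [620.0, -389.0, 86.0])]
follower []
top [[351.5, 0.0, 253.6], [0.0, 351.5, 193.1], [0.0, 0.0, 1.0]] [[-0.004, -1.0, -0.015], [-0.993, 0.005, -0.116], [0.116, 0.014, -0.993]] [27.0, 518.0, 1394.0]
magazine [(0.71, [545.0, -16.0, 157.0]), (0.26, [459.0, -256.0, 43.0])]
ball_1 [(0.5, [561.0, 83.0, 193.0])]
rod [(0.56, [465.0, -256.0, 166.0])]
pot [(0.79, [370.0, -249.0, 38.0]), (0.7, [482.0, -370.0, 22.0]), (0.64, [459.0, -252.0, 45.0]), (0.62, [630.0, -228.0, 40.0])]
shot_pitcher [(0.7, [496.0, 372.0, 38.0])]
milk_pitcher [(0.72, [496.0, 371.0, 38.0]), (0.56, [629.0, -230.0, 40.0]), (0.41, [632.0, -376.0, 99.0])]
bottle_3 [(0.38, [631.0, -379.0, 100.0])]
cocoa_shaker [(0.79, [635.0, -378.0, 98.0])]
follower []
```

View pics/scene0.png

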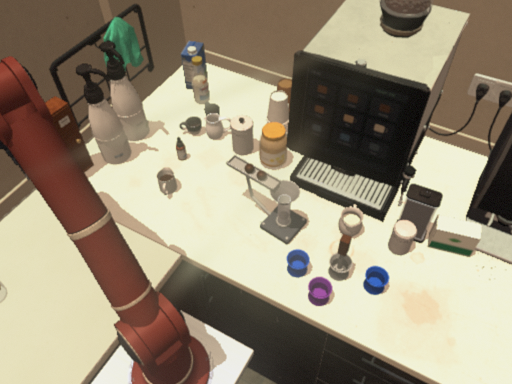

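View pics/top0.png

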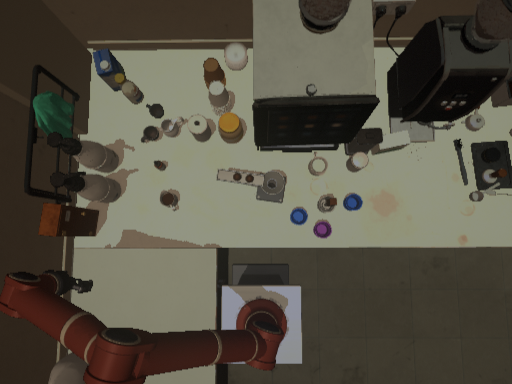

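```bash
cat > h.py <<'E'
import numpy as np,cv2
from station import read_state, viewer, models
def cloud(c,d):
    k=viewer.get_calibration(c); K,R,t=k['K'],np.array(k['R']),np.array(k['t'])
    v,u=np.indices(d.shape); P=np.stack([(u-K[0][2])/K[0][0]*d,(v-K[1][2])/K[1][1]*d,d],-1)
    X=(P-t)@R; X[d<=0]=np.nan; return X
def proj(c,X):
    k=viewer.get_calibration(c); p=np.array(k['K'])@(np.array(k['R'])@np.array(X,float)+k['t']); return p[:2]/p[2]
E
python3 - <<'E'
from h import *
for c,(u0,u1,v0,v1) in dict(scene=(210,370,140,300),top=(205,355,145,225)).items():
    im=cv2.imread(f'pics/{c}0.png'); d=np.load(f'pics/{c}0.npy'); X=cloud(c,d)
    z=X[...,2]
    def sel(lo,hi,x0,x1,y0,y1): 
        return X[(z>lo)&(z<hi)&(X[...,0]>x0)&(X[...,0]<x1)&(X[...,1]>y0)&(X[...,1]<y1)]
    b=sel(184,205,480,640,30,180); print(c,'balls',len(b))
    lab=(b[:,1]>np.median(b[:,1]))
    for g in(b[lab],b[~lab]): print(g.mean(0).round(1),np.ptp(g,0).round(1),len(g))
    ch=sel(160,184,450,650,45,220); m=ch.mean(0); w,V=np.linalg.eigh(np.cov(ch[:,:2].T)); print('chan',m.round(1),V[:,1].round(3),len(ch),ch.min(0),ch.max(0), np.rad2deg(np.arctan2(-V[0,1]/V[1,1],1)))
    f=sel(150,184,450,650,-80,60); print('funnel',f.mean(0).round(1),np.nanmin(f,0).round(1),f.max(0).round(1))
    r=sel(165,190,400,530,-320,-200); print('rodtop',r.mean(0).round(1),r.min(0).round(1),r.max(0).round(1),len(r),cv2.minAreaRect(r[:,:2].astype(np.float32)))
    r=sel(100,190,400,530,-320,-200); print('rod',r.mean(0).round(1),r.min(0).round(1),r.max(0).round(1),len(r))
    cr=cv2.resize(im[v0:v1,u0:u1],None,fx=5 if c=='top' else 3.7,fy=5 if c=='top' else 3.7,interpolation=cv2.INTER_CUBIC); cv2.imwrite(f'pics/{c}0c.png',cr)
E
```

```text
scene balls 126
[558.3  83.1 193.2] [29.8 26.1 16.7] 63
[552.3  42.9 192.6] [34.6 41.8 15.4] 63
chan [565.7 110.6 173.8] [0.253 0.968] 362 [535.79704594  45.49492027 162.50875251] [595.42280705 161.27510998 183.90725365] -14.630888585732436
funnel [556.1 -12.2 167. ] [499.  -79.8 150. ] [589.7  59.4 184. ]
rodtop [ 469.4 -263.2  174.9] [ 456.9 -276.1  165.1] [ 485.8 -249.8  181.4] 101 ((471.4366760253906, -263.1163635253906), (28.28631591796875, 25.72798728942871), 3.824751138687134)
rod [ 465.2 -264.   155.6] [ 456.9 -276.1  100.6] [ 485.8 -249.8  181.4] 217
top balls 96
[558.1  84.4 193.4] [26.2 25.6 16.8] 48
[551.7  42.4 193.5] [26.1 39.9 17.3] 48
chan [563.7 107.3 172.6] [0.166 0.986] 302 [533.57889549  46.38727631 163.46613258] [591.05094098 159.93699992 183.64190719] -9.56722050841603
funnel [547.  -15.2 166.6] [497.3 -78.7 150. ] [584.2  57.9 183.6]
rodtop [ 468.5 -262.7  175.5] [ 456.  -275.7  166.7] [ 481.7 -249.6  183.4] 59 ((468.8531188964844, -262.8957214355469), (25.83623504638672, 25.702001571655273), 2.8694000244140625)
rod [ 467.8 -260.1  164.9] [ 455.5 -275.7  113.8] [ 481.7 -249.6  183.4] 82
```

View pics/scene0c.png

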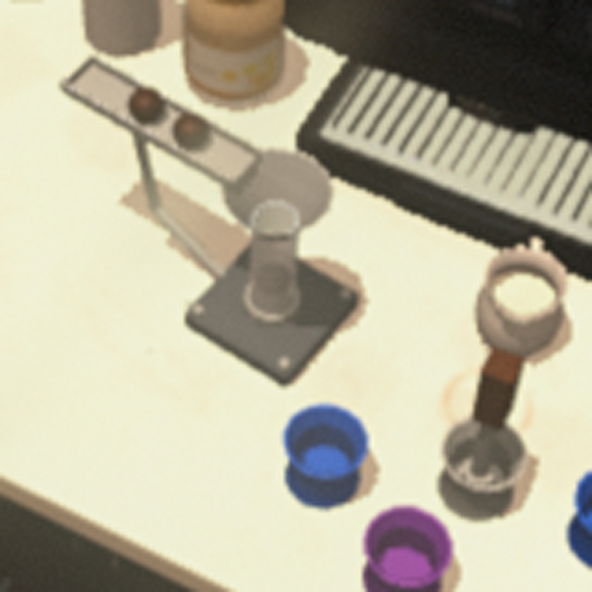

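View pics/top0c.png

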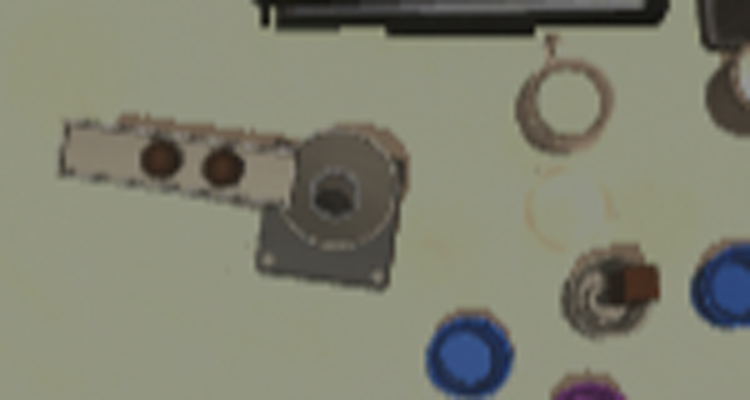

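```bash
cat > fit.py <<'E'
from h import *
from scipy.optimize import least_squares
for c in('scene','top'):
    X=cloud(c,np.load(f'pics/{c}0.npy')); z=X[...,2]; x=X[...,0]; y=X[...,1]
    # funnel cone inside
    F=X[(z>140)&(z<167)&(np.hypot(x-541,y+35)<46)]
    def cone(p,F=F):
        r=np.hypot(F[:,0]-p[0],F[:,1]-p[1]); return (r-(17+25*(F[:,2]-132)/37))
    s=least_squares(cone,[541,-35],loss='soft_l1',f_scale=3); print(c,'axis',s.x.round(1),len(F),np.abs(s.fun).mean().round(1))
    C=X[(z>166)&(z<184)&(y>15)&(y<200)&(abs(x-556)<45)]
    pts=[]
    for lo in range(20,156,8):
        g=C[(C[:,1]>=lo)&(C[:,1]<lo+8)]
        if len(g)>4: pts.append([lo+4,(np.sort(g[:,0])[:2].mean()+np.sort(g[:,0])[-2:].mean())/2,np.ptp(g[:,0])])
    pts=np.array(pts); a=np.polyfit(pts[:,0],pts[:,1],1); print('slope deg',np.rad2deg(np.arctan(a[0])).round(2),'x at y=',np.polyval(a,[-35,100]).round(1),'w',pts[:,2].round())
    print('ymax',np.nanmax(C[:,1]))
    for i,(lo,hi) in enumerate(((66,110),(20,62))):
        B=X[(z>188)&(z<200)&(y>lo)&(y<hi)&(abs(x-555)<30)]; print('ball',((B.max(0)+B.min(0))/2).round(1),B.mean(0).round(1),len(B))
    # pot rim
    P=X[(z>47)&(z<62)&(np.hypot(x-465,y+258)<45)]
    def circ(p): return np.hypot(P[:,0]-p[0],P[:,1]-p[1])-30
    s=least_squares(circ,[465,-258],loss='soft_l1',f_scale=2); print('pot',s.x.round(1),len(P))
    H=X[(z>120)&(z<172)&(np.hypot(x-468,y+260)<40)]; print('handle sides',np.c_[H.min(0),H.max(0)].round(1).tolist())
E
python3 fit.py
```

```text
scene axis [544.9 -43.4] 297 2.1
slope deg 9.88 x at y= [540.  563.5] w [43. 45. 41. 44. 42. 45. 46. 46. 40. 14. 44. 43. 46. 43. 44. 46. 44.]
ymax 161.27510997992874
ball [561.6  84.6 193.8] [559.3  83.  194.2] 54
ball [552.2  39.4 193.8] [552.5  38.4 193.9] 58
pot [ 472.3 -263.4] 144
handle sides [[457.5, 481.6], [-276.1, -250.4], [120.8, 171.9]]
top axis [541.3 -44.3] 228 1.5
slope deg 8.71 x at y= [541.6 562.3] w [41. 40. 41. 41. 40. 40. 42. 39. 41. 41. 40. 43. 41. 41. 42. 41. 42.]
ymax 159.93699992125337
ball [559.9  83.8 193.9] [559.1  83.4 194.2] 41
ball [552.2  40.6 194.5] [551.7  38.7 194. ] 42
pot [ 469.5 -264.1] 72
handle sides [[455.5, 479.8], [-272.6, -249.7], [123.5, 170.7]]
```

```bash
cat > go.py <<'E'
# usage: go.py x y z tool_y_angle_deg (world angle of tool y axis, mod 180)
import sys,numpy as np
from scipy.spatial.transform import Rotation as R
from station import read_state
s=read_state(); p=np.array(s['eef_pos']); q=R.from_quat(s['orientation'])
x,y,z,a=map(float,sys.argv[1:5])
cur=np.degrees(np.arctan2(*q.as_matrix()[1::-1,1])); a=cur+(a-cur+90)%180-90
ar=np.radians(a); ty=np.array([np.cos(ar),np.sin(ar),0]); tz=np.array([0,0,-1.]); T=R.from_matrix(np.c_[np.cross(ty,tz),ty,tz])
m=q.as_matrix()
print('t',round(s['clock'],2),'p',p.round(1),'yang',cur.round(1),'q7',np.round(s['joint_positions'],2),'F',np.round(s['wrist_force'],1),'w',round(s['width'],1),round(s['grip_force'],1))
print('dp',np.round(m.T@(np.array([x,y,z])-p)/400,4).tolist(),'dr',np.round((q.inv()*T).as_rotvec()/(2*np.pi),4).tolist(), 'rows',np.ceil(np.linalg.norm([x,y,z]-p)/41.7))
E
python3 go.py 568 125 230 80.7
```

```text
t 1.0 p [208.6 615.6 231.3] yang 71.3 q7 [-1.27  0.61 -0.01  1.42  0.01  1.1  -0.04] F [-0.6 -0.1  0.3] w 85.9 0.0
dp [-1.2446, -0.8732, 0.0033] dr [0.0, -0.0, -0.0262] rows 15.0
```

Emit:
{"name": "carry_out", "arguments": {"dp": [[-1,-0.7,0],[-1,-0.7,0],[-1,-0.7,0],[-1,-0.7,0],[-1,-0.7,0]], "dr": [[0,0,-0.026],[0,0,-0.026],[0,0,-0.026],[0,0,-0.026],[0,0,-0.026]], "fingers": [1,1,1,1,1]}}

```text
clock: 1.42
eef_pos: [332.9, 446.0, 231.5]
orientation: [0.082, 0.997, 0.0, 0.0]
wrist_force: [0.6, 0.7, -1.1]
width: 25.8
grip_force: 0.0
```

```bash
python3 go.py 568 125 230 80.7
```

```text
t 1.42 p [332.9 446.  231.5] yang 80.7 q7 [-0.93  0.47 -0.05  1.7   0.03  0.97  0.41] F [ 0.6  0.7 -1.1] w 25.8 0.0
dp [-0.7103, -0.6963, 0.0037] dr [0.0001, 0.0001, -0.0001] rows 10.0
```

Emit:
{"name": "carry_out", "arguments": {"dp": [[-0.71,-0.696,0],[-0.71,-0.696,0],[-0.71,-0.696,0],[-0.71,-0.696,0],[-0.71,-0.696,0]], "dr": [[0,0,0],[0,0,0],[0,0,0],[0,0,0],[0,0,0]], "fingers": [1,1,1,1,1]}}

```text
clock: 1.83
eef_pos: [456.0, 277.9, 231.7]
orientation: [0.082, 0.997, 0.0, 0.0]
wrist_force: [0.9, 1.4, -0.2]
width: -0.2
grip_force: 0.0
```

```bash
python3 go.py 568 125 230 80.7
```

```text
t 1.83 p [456.  277.9 231.7] yang 80.6 q7 [-0.57  0.43 -0.02  1.76  0.01  0.95  0.81] F [ 0.9  1.4 -0.2] w -0.2 0.0
dp [-0.3384, -0.3316, 0.0043] dr [0.0001, 0.0001, -0.0002] rows 5.0
```

Emit:
{"name": "carry_out", "arguments": {"dp": [[-0.338,-0.332,0.004],[-0.338,-0.332,0.004],[-0.338,-0.332,0.004],[-0.338,-0.332,0.004],[-0.338,-0.332,0.004]], "dr": [[0,0,0],[0,0,0],[0,0,0],[0,0,0],[0,0,0]], "fingers": [1,1,1,1,1]}}

```text
clock: 2.25
eef_pos: [569.7, 120.0, 229.9]
orientation: [0.085, 0.996, -0.002, 0.001]
wrist_force: [-0.4, -0.5, -1.0]
width: 0.4
grip_force: 0.0
```

```bash
python3 go.py 568 125 185 80.7
python3 - <<'E'
from h import *
im,d=viewer.get_image('scene'); cv2.imwrite('pics/s1.png',cv2.resize(im[110:260,190:350],None,fx=4,fy=4))
E
```

```text
t 2.25 p [569.7 120.  229.9] yang 80.2 q7 [-0.25  0.51  0.01  1.63  0.    1.    1.15] F [-0.4 -0.5 -1. ] w 0.4 0.0
dp [0.0068, 0.0119, 0.1122] dr [-0.0005, 0.0005, -0.0013] rows 2.0
```

View pics/s1.png

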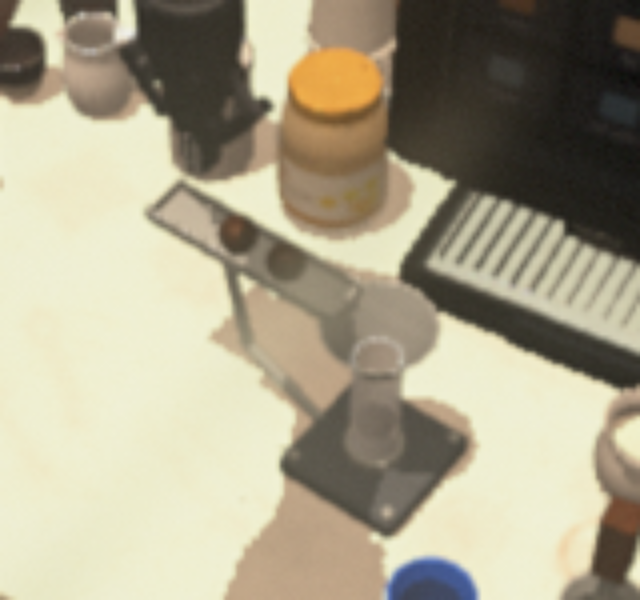

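Emit:
{"name": "carry_out", "arguments": {"dp": [[0.006,0.014,0],[0.006,0.014,0.06],[0.006,0.014,0.112],[0.006,0.014,0.112],[0.006,0.014,0.112]], "dr": [[0,0,0],[0,0,0],[0,0,0],[0,0,0],[0,0,0]], "fingers": [1,1,1,1,1]}}

```text
clock: 2.72
eef_pos: [564.2, 133.6, 184.3]
orientation: [0.081, 0.997, -0.0, -0.001]
wrist_force: [-0.2, -0.1, -0.6]
width: 0.0
grip_force: 0.0
```

```bash
python3 go.py 549 8 184 80.7;  python3 go.py 546 -7 184 80.7
```

```text
t 2.72 p [564.2 133.6 184.3] yang 80.7 q7 [-0.27  0.55 -0.    1.69  0.    0.9   1.14] F [-0.2 -0.1 -0.6] w 0.0 0.0
dp [-0.0131, -0.3161, 0.0008] dr [-0.0001, -0.0004, 0.0001] rows 4.0
t 2.72 p [564.2 133.6 184.3] yang 80.7 q7 [-0.27  0.55 -0.    1.69  0.    0.9   1.14] F [-0.2 -0.1 -0.6] w 0.0 0.0
dp [-0.0117, -0.3544, 0.0009] dr [-0.0001, -0.0004, 0.0001] rows 4.0
```

Emit:
{"name": "carry_out", "arguments": {"dp": [[-0.012,-0.01,0],[-0.012,-0.025,0],[-0.012,-0.042,0],[-0.012,-0.058,0],[-0.012,-0.075,0]], "dr": [[0,0,0],[0,0,0],[0,0,0],[0,0,0],[0,0,0]], "fingers": [1,1,1,1,1]}}

```text
clock: 3.13
eef_pos: [565.5, 101.3, 185.8]
orientation: [0.082, 0.997, 0.0, 0.001]
wrist_force: [-0.3, 1.5, 0.9]
width: 0.0
grip_force: 0.9
```

Emit:
{"name": "carry_out", "arguments": {"dp": [[0,-0.017,0],[0,-0.034,0],[0,-0.051,0],[0,-0.068,0],[0,-0.085,0]], "dr": [[0,0,0],[0,0,0],[0,0,0],[0,0,0],[0,0,0]], "fingers": [1,1,1,1,1]}}

```text
clock: 3.55
eef_pos: [560.2, 68.8, 185.6]
orientation: [0.081, 0.997, 0.001, 0.001]
wrist_force: [0.1, 2.7, 4.3]
width: -0.1
grip_force: 2.6
```

```bash
python3 go.py 547.7 2 184 80.7;python3 - <<'E'
from h import *
im,d=viewer.get_image('scene'); cv2.imwrite('pics/s2.png',cv2.resize(im[110:260,190:350],None,fx=4,fy=4))
E
```

```text
t 3.55 p [560.2  68.8 185.6] yang 80.7 q7 [-0.16  0.53 -0.    1.74  0.    0.87  1.25] F [0.1 2.7 4.3] w -0.1 2.6
dp [0.0038, -0.17, 0.0036] dr [0.0003, 0.0003, -0.0001] rows 2.0
```

View pics/s2.png

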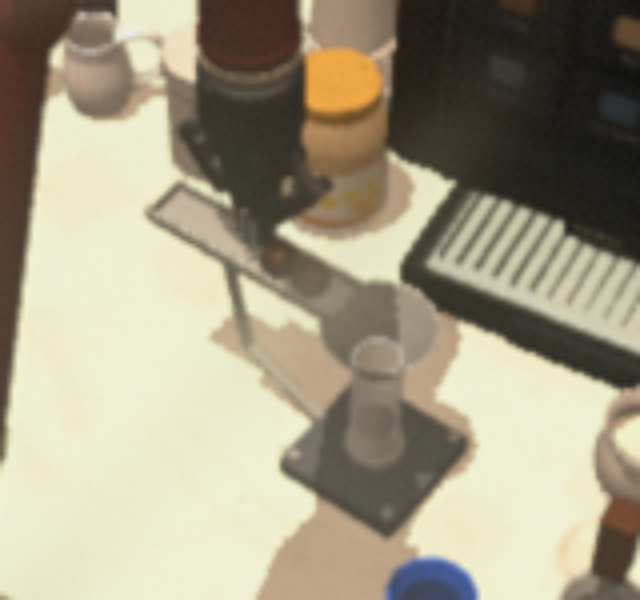

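Emit:
{"name": "carry_out", "arguments": {"dp": [[0,-0.015,0],[0,-0.03,0],[0,-0.045,0],[0,-0.06,0],[0,-0.075,0]], "dr": [[0,0,0],[0,0,0],[0,0,0],[0,0,0],[0,0,0]], "fingers": [1,1,1,1,1]}}

```text
clock: 4.02
eef_pos: [559.2, 44.9, 189.3]
orientation: [0.079, 0.997, 0.005, 0.006]
wrist_force: [2.0, 10.4, 19.9]
width: 0.1
grip_force: 11.7
```

Emit:
{"name": "carry_out", "arguments": {"dp": [[0,-0.012,0],[0,-0.024,0],[0,-0.036,0],[0,-0.048,0],[0,-0.06,0]], "dr": [[0,0,0],[0,0,0],[0,0,0],[0,0,0],[0,0,0]], "fingers": [1,1,1,1,1]}}

```text
clock: 4.43
eef_pos: [555.3, 21.0, 189.2]
orientation: [0.079, 0.997, 0.005, 0.006]
wrist_force: [2.5, 12.0, 19.6]
width: 0.3
grip_force: 10.9
```

Emit:
{"name": "carry_out", "arguments": {"dp": [[0,-0.01,0],[0,-0.02,0],[0,-0.028,0],[0,-0.032,0],[0,-0.032,0]], "dr": [[0,0,0],[0,0,0],[0,0,0],[0,0,0],[0,0,0]], "fingers": [1,1,1,1,1]}}

```text
clock: 4.85
eef_pos: [547.3, 0.5, 183.8]
orientation: [0.083, 0.997, -0.001, -0.002]
wrist_force: [-0.5, 0.9, -0.4]
width: 0.3
grip_force: 0.0
```

```bash
python3 go.py 547.7 2 184 80.7;python3 - <<'E'
from h import *
im,d=viewer.get_image('scene'); cv2.imwrite('pics/s3.png',cv2.resize(im[110:260,190:350],None,fx=4,fy=4))
E
```

```text
t 4.85 p [5.473e+02 5.000e-01 1.838e+02] yang 80.5 q7 [-0.04  0.51  0.    1.78  0.    0.85  1.36] F [-0.5  0.9 -0.4] w 0.3 0.0
dp [-0.0004, 0.0037, -0.0005] dr [-0.0004, -0.0005, -0.0005] rows 1.0
```

View pics/s3.png

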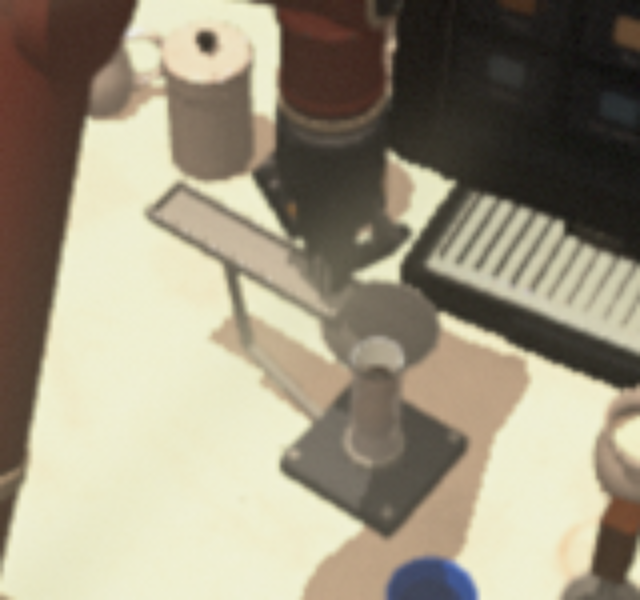

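Emit:
{"name": "carry_out", "arguments": {"dp": [[0,0.01,-0.1],[0,0.01,-0.18],[0,0.01,-0.18],[0,0.01,-0.18],[0,0.01,-0.18]], "dr": [[0,0,0],[0,0,0],[0,0,0],[0,0,0],[0,0,0]], "fingers": [1,1,0.5,0,0]}}

```text
clock: 5.32
eef_pos: [548.4, 6.0, 255.7]
orientation: [0.082, 0.997, -0.0, -0.001]
wrist_force: [0.1, -0.4, -1.0]
width: 35.9
grip_force: 0.0
```

```bash
python3 go.py 469 -263 245 92;python3 - <<'E'
from h import *
im,d=viewer.get_image('top'); X=cloud('top',d); z=X[...,2]
B=X[(z>45)&(z<200)&(np.hypot(X[...,0]-540,X[...,1]+45)<22)]; print(len(B), np.percentile(B[:,2],[5,25,50,75]).round() if len(B) else 0)
print([(round(r['p'],2),np.round(r['location']).tolist()) for c in('scene','top') for r in models.recognise('ball_1',c)])
m=models.recognise('rod','top'); print([(round(r['p'],2),np.round(r['location']).tolist()) for r in m])
E
```

```text
t 5.32 p [548.4   6.  255.7] yang 80.6 q7 [-0.05  0.43  0.    1.68 -0.    1.03  1.36] F [ 0.1 -0.4 -1. ] w 35.9 0.0
dp [0.0859, -0.6958, 0.0278] dr [-0.0001, -0.0004, -0.0317] rows 7.0
7 [133. 134. 135. 137.]
[(0.44, [622.0, -392.0, 84.0]), (0.17, [631.0, -232.0, 50.0])]
[(0.41, [465.0, -254.0, 166.0])]
```

Emit:
{"name": "carry_out", "arguments": {"dp": [[0.086,-0.696,0.028],[0.086,-0.696,0.028],[0.086,-0.696,0.028],[0.086,-0.696,0.028],[0.086,-0.696,0.028]], "dr": [[0,0,-0.032],[0,0,-0.032],[0,0,-0.032],[0,0,-0.032],[0,0,-0.032]], "fingers": [0,0,0,0,0]}}

```text
clock: 5.93
eef_pos: [489.6, -194.2, 247.8]
orientation: [-0.019, 1.0, 0.0, -0.001]
wrist_force: [0.9, -0.2, 0.3]
width: 85.9
grip_force: 0.0
```

```bash
python3 go.py 469 -263 240 92
python3 - <<'E'
from h import *
im,d=viewer.get_image('top'); X=cloud('top',d); z=X[...,2]
B=X[(z>45)&(z<160)&(np.hypot(X[...,0]-540,X[...,1]+45)<20)]; print(len(B), B.round().tolist()[::6])
p=proj('top',[540,-45,120]); print(p); u,v=p.round().astype(int); print(d[v-4:v+5:2,u-4:u+5:2].round(), X[v-4:v+5:2,u-4:u+5:2,2].round(), im[v-4:v+5:2,u-4:u+5:2].sum(-1))
E
```

```text
t 5.93 p [ 489.6 -194.2  247.8] yang 92.2 q7 [ 0.34  0.41 -0.01  1.75  0.    0.98  1.94] F [ 0.9 -0.2  0.3] w 85.9 0.0
dp [0.058, -0.17, 0.0196] dr [0.0001, -0.0002, 0.0005] rows 2.0
87 [[559.0, -39.0, 135.0], [557.0, -43.0, 122.0], [555.0, -36.0, 110.0], [551.0, -58.0, 132.0], [552.0, -44.0, 105.0], [544.0, -27.0, 132.0], [548.0, -51.0, 106.0], [544.0, -36.0, 107.0], [547.0, -60.0, 83.0], [539.0, -39.0, 113.0], [536.0, -61.0, 133.0], [535.0, -47.0, 115.0], [532.0, -36.0, 105.0], [529.0, -57.0, 132.0], [525.0, -54.0, 133.0]]
[271.5425844  184.46294292]
[[1326. 1335. 1340. 1328. 1313.]
 [1353. 1351. 1346. 1364. 1324.]
 [1347. 1351. 1347. 1348. 1328.]
 [1356. 1349. 1342. 1345. 1327.]
 [1318. 1323. 1357. 1322. 1313.]] [[134. 125. 119. 131. 146.]
 [106. 107. 112.  94. 134.]
 [111. 107. 110. 109. 129.]
 [101. 108. 115. 111. 129.]
 [137. 132.  99. 133. 142.]] [[277 198 191 261 282]
 [175 116 116 182 281]
 [118 133 130 108 280]
 [204 150 131 105 279]
 [210 254 200 258 229]]
```

Emit:
{"name": "carry_out", "arguments": {"dp": [[0.058,-0.17,0.02],[0.058,-0.17,0.02],[0.058,-0.17,0.02],[0.058,-0.17,0.02],[0.058,-0.17,0.02]], "dr": [[0,0,0],[0,0,0],[0,0,0],[0,0,0],[0,0,0]], "fingers": [0,0,0,0,0]}}

```text
clock: 6.4
eef_pos: [470.3, -260.3, 240.0]
orientation: [-0.019, 1.0, 0.001, -0.0]
wrist_force: [-0.3, 0.4, 0.6]
width: 85.4
grip_force: 0.0
```

```bash
python3 go.py 469 -263 127 92
```

```text
t 6.4 p [ 470.3 -260.3  240. ] yang 92.2 q7 [ 0.46  0.43  0.    1.74 -0.    0.97  2.08] F [-0.3  0.4  0.6] w 85.4 0.0
dp [0.0033, -0.007, 0.2825] dr [0.0003, -0.0001, 0.0005] rows 3.0
```

Emit:
{"name": "carry_out", "arguments": {"dp": [[0.003,-0.007,0.08],[0.003,-0.007,0.16],[0.003,-0.007,0.23],[0.003,-0.007,0.282],[0.003,-0.007,0.282]], "dr": [[0,0,0],[0,0,0],[0,0,0],[0,0,0],[0,0,0]], "fingers": [0,0,0,0,0]}}

```text
clock: 6.82
eef_pos: [467.2, -260.3, 123.7]
orientation: [-0.021, 1.0, 0.003, -0.004]
wrist_force: [-0.5, 0.7, -0.0]
width: 85.3
grip_force: 0.0
```

Emit:
{"name": "carry_out", "arguments": {"dp": [[0,0,0],[0,0,0],[0,0,0],[0,0,0],[0,0,0]], "dr": [[0,0,0],[0,0,0],[0,0,0],[0,0,0],[0,0,0]], "fingers": [0.5,0.7,0.8,1,1], "squeeze": 60}}

```text
clock: 7.23
eef_pos: [469.9, -264.3, 129.1]
orientation: [-0.019, 1.0, -0.0, 0.001]
wrist_force: [-0.9, 3.6, 16.7]
width: 25.3
grip_force: 34.4
```

Emit:
{"name": "carry_out", "arguments": {"dp": [[0,0,0],[0,0,0],[0,0,0],[0,0,0],[0,0,0]], "dr": [[0,0,0],[0,0,0],[0,0,0],[0,0,0],[0,0,0]], "fingers": [1,1,1,1,1], "squeeze": 90}}

```text
clock: 7.65
eef_pos: [470.1, -264.2, 129.3]
orientation: [-0.019, 1.0, -0.0, 0.001]
wrist_force: [-0.6, 0.8, 6.2]
width: 25.0
grip_force: 88.1
```

```bash
python3 go.py 469 -263 290 92
```

```text
t 7.65 p [ 470.1 -264.2  129.3] yang 92.2 q7 [ 0.47  0.57  0.    1.87 -0.    0.7   2.08] F [-0.6  0.8  6.2] w 25.0 88.1
dp [0.0016, 0.0028, -0.4018] dr [-0.0001, 0.0004, 0.0005] rows 4.0
```

Emit:
{"name": "carry_out", "arguments": {"dp": [[0,0,-0.06],[0,0,-0.14],[0,0,-0.24],[0,0,-0.34],[0,0,-0.44]], "dr": [[0,0,0],[0,0,0],[0,0,0],[0,0,0],[0,0,0]], "fingers": [1,1,1,1,1]}}

```text
clock: 8.07
eef_pos: [468.1, -264.0, 305.3]
orientation: [-0.019, 1.0, 0.0, -0.001]
wrist_force: [0.6, -0.7, -2.4]
width: 25.0
grip_force: 88.3
```

```bash
python3 go.py 540 -45 318 92
```

```text
t 8.07 p [ 468.1 -264.   305.3] yang 92.1 q7 [ 0.47  0.37  0.01  1.63 -0.    1.14  2.08] F [ 0.6 -0.7 -2.4] w 25.0 88.3
dp [-0.1999, 0.5405, -0.0319] dr [0.0001, -0.0002, 0.0004] rows 6.0
```

Emit:
{"name": "carry_out", "arguments": {"dp": [[-0.02,0.05,-0.025],[-0.056,0.15,-0.025],[-0.092,0.25,-0.025],[-0.13,0.35,-0.025],[-0.166,0.45,-0.025]], "dr": [[0,0,0],[0,0,0],[0,0,0],[0,0,0],[0,0,0]], "fingers": [1,1,1,1,1]}}

```text
clock: 8.48
eef_pos: [527.3, -83.9, 313.7]
orientation: [-0.018, 1.0, -0.0, -0.0]
wrist_force: [1.0, -0.4, -1.7]
width: 25.5
grip_force: 88.4
```

Emit:
{"name": "carry_out", "arguments": {"dp": [[-0.02,0.05,0],[-0.034,0.09,0],[-0.034,0.09,0],[-0.034,0.09,0],[-0.034,0.09,0]], "dr": [[0,0,0],[0,0,0],[0,0,0],[0,0,0],[0,0,0]], "fingers": [1,1,1,1,1]}}

```text
clock: 8.9
eef_pos: [539.1, -50.7, 313.5]
orientation: [-0.018, 1.0, -0.001, -0.001]
wrist_force: [-1.0, -0.7, -2.3]
width: 25.0
grip_force: 88.4
```

```bash
python3 go.py 540 -45 318 92
python3 - <<'E'
from h import *
im,d=viewer.get_image('scene'); X=cloud('scene',d); z=X[...,2]
p=read_state()['eef_pos']
for lo,hi,n in((225,300,'shaft'),(197,215,'foot'),(285,305,'handle')):
    B=X[(z>lo)&(z<hi)&(np.hypot(X[...,0]-p[0],X[...,1]-p[1])<30)]; 
    if len(B): print(n,len(B),B.mean(0).round(1),np.median(B,0).round(1))
cv2.imwrite('pics/s4.png',cv2.resize(im[100:260,210:350],None,fx=3.75,fy=3.75))
# optical line of rod: project
print([proj('scene',[p[0],p[1],q]).round(1).tolist() for q in(195,217,300)])
E
```

```text
t 8.9 p [539.1 -50.7 313.5] yang 92.0 q7 [ 0.09  0.37 -0.06  1.61  0.03  1.16  1.63] F [-1.  -0.7 -2.3] w 25.0 88.4
dp [-0.0027, 0.014, -0.0114] dr [-0.0003, -0.0002, 0.0001] rows 1.0
shaft 86 [536.5 -52.9 261.1] [536.3 -53.3 260.7]
foot 59 [535.5 -53.2 208.2] [534.6 -54.3 210.2]
handle 23 [531.4 -53.6 298.1] [531.2 -54.  299.8]
[[286.3, 187.3], [286.6, 182.2], [287.6, 161.8]]
```

View pics/s4.png

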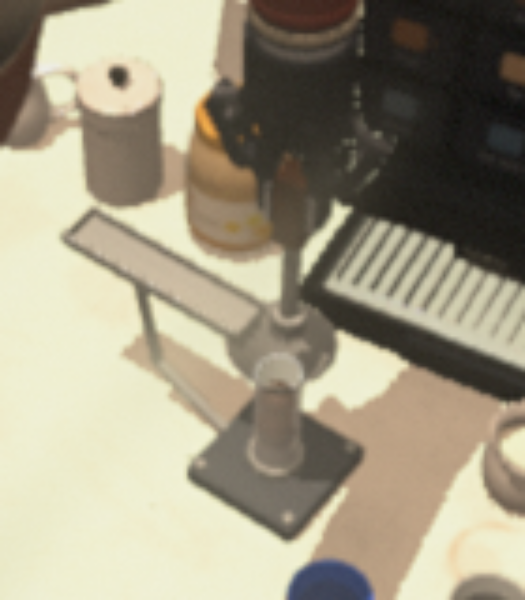

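```bash
python3 - <<'E'
from h import *
for P in([540.5,-45,132],[540.5,-45,20],[540.5,-45,169]):
    q=proj('scene',P); print(P,((q-[210,100])*3.75).round(1))
E
python3 go.py 540.5 -45 280 92
```

```text
[540.5, -45, 132] [277.7 375. ]
[540.5, -45, 20] [274.  458.8]
[540.5, -45, 169] [279. 345.]
t 8.95 p [539.2 -51.1 313.6] yang 92.0 q7 [ 0.09  0.37 -0.06  1.61  0.03  1.16  1.63] F [ 0.6  0.1 -1.9] w 25.1 88.4
dp [-0.0039, 0.0151, 0.084] dr [-0.0002, -0.0002, -0.0001] rows 1.0
```

Emit:
{"name": "carry_out", "arguments": {"dp": [[-0.004,0.015,0],[-0.004,0.015,0.02],[-0.004,0.015,0.05],[-0.004,0.015,0.075],[-0.004,0.015,0.084]], "dr": [[0,0,0],[0,0,0],[0,0,0],[0,0,0],[0,0,0]], "fingers": [1,1,1,1,1]}}

```text
clock: 9.37
eef_pos: [539.9, -43.1, 278.0]
orientation: [-0.019, 1.0, 0.0, -0.002]
wrist_force: [-0.2, 0.3, -2.8]
width: 25.1
grip_force: 88.6
```

```bash
python3 go.py 540.5 -45 245 92
python3 - <<'E'
from station import read_state; print(read_state()['ft_torque'])
E
```

```text
t 9.37 p [539.9 -43.1 278. ] yang 92.1 q7 [ 0.08  0.4  -0.06  1.67  0.03  1.08  1.62] F [-0.2  0.3 -2.8] w 25.1 88.6
dp [-0.0018, -0.0049, 0.0825] dr [0.0, -0.0007, 0.0003] rows 1.0
[ 0.0171204   0.06652253 -0.03597184]
```

Emit:
{"name": "carry_out", "arguments": {"dp": [[-0.002,-0.004,0.012],[-0.002,-0.004,0.025],[-0.002,-0.004,0.038],[-0.002,-0.004,0.05],[-0.002,-0.004,0.062]], "dr": [[0,0,0],[0,0,0],[0,0,0],[0,0,0],[0,0,0]], "fingers": [1,1,1,1,1]}}

```text
clock: 9.78
eef_pos: [542.2, -44.3, 255.1]
orientation: [-0.019, 1.0, -0.0, 0.0]
wrist_force: [-0.7, 0.2, -2.4]
width: 24.6
grip_force: 88.6
```

```bash
python3 go.py 540.5 -45 240 92
python3 - <<'E'
from station import read_state; print(read_state()['ft_torque'])
E
```

```text
t 9.78 p [542.2 -44.3 255.1] yang 92.2 q7 [ 0.09  0.43 -0.06  1.7   0.03  1.02  1.62] F [-0.7  0.2 -2.4] w 24.6 88.6
dp [0.0043, -0.0015, 0.0378] dr [-0.0, 0.0001, 0.0004] rows 1.0
[ 0.04803897 -0.01240999  0.03926783]
```

Emit:
{"name": "carry_out", "arguments": {"dp": [[0.002,-0.001,0.01],[0.002,-0.001,0.02],[0.002,-0.001,0.03],[0.002,-0.001,0.04],[0.002,-0.001,0.05]], "dr": [[0,0,0],[0,0,0],[0,0,0],[0,0,0],[0,0,0]], "fingers": [1,1,1,1,1]}}

```text
clock: 10.2
eef_pos: [541.3, -44.8, 235.1]
orientation: [-0.019, 1.0, -0.0, 0.0]
wrist_force: [-0.1, -0.4, -1.7]
width: 24.9
grip_force: 88.6
```

```bash
python3 go.py 540.5 -45 235 92
```

```text
t 10.2 p [541.3 -44.8 235.1] yang 92.2 q7 [ 0.09  0.44 -0.06  1.73  0.03  0.97  1.62] F [-0.1 -0.4 -1.7] w 24.9 88.6
dp [0.0021, -0.0005, 0.0003] dr [-0.0, 0.0, 0.0004] rows 1.0
```

Emit:
{"name": "carry_out", "arguments": {"dp": [[0.001,0,0.008],[0.001,0,0.016],[0.001,0,0.024],[0.001,0,0.032],[0.001,0,0.04]], "dr": [[0,0,0],[0,0,0],[0,0,0],[0,0,0],[0,0,0]], "fingers": [1,1,1,1,1]}}

```text
clock: 10.62
eef_pos: [541.6, -44.4, 219.9]
orientation: [-0.019, 1.0, 0.0, 0.001]
wrist_force: [-0.4, 1.3, 3.5]
width: 25.0
grip_force: 89.1
```

Emit:
{"name": "carry_out", "arguments": {"dp": [[0,0,0.006],[0,0,0.012],[0,0,0.018],[0,0,0.024],[0,0,0.03]], "dr": [[0,0,0],[0,0,0],[0,0,0],[0,0,0],[0,0,0]], "fingers": [1,1,1,1,1]}}

```text
clock: 11.03
eef_pos: [540.9, -44.8, 207.2]
orientation: [-0.019, 1.0, -0.0, 0.0]
wrist_force: [-0.4, 0.9, 3.6]
width: 25.1
grip_force: 89.1
```

```bash
python3 go.py 540.5 -45 200 92
python3 - <<'E'
from h import *
im,d=viewer.get_image('scene'); cv2.imwrite('pics/s5.png',cv2.resize(im[130:240,240:330],None,fx=5,fy=5,interpolation=cv2.INTER_CUBIC))
E
```

```text
t 11.03 p [540.9 -44.8 207.2] yang 92.2 q7 [ 0.08  0.47 -0.06  1.77  0.04  0.9   1.61] F [-0.4  0.9  3.6] w 25.1 89.1
dp [0.0011, -0.0005, 0.0181] dr [-0.0, 0.0, 0.0004] rows 1.0
```

View pics/s5.png

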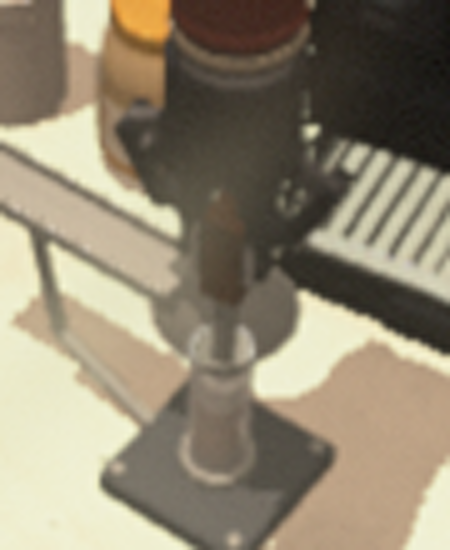

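Emit:
{"name": "carry_out", "arguments": {"dp": [[0,0,0.006],[0,0,0.012],[0,0,0.018],[0,0,0.022],[0,0,0.025]], "dr": [[0,0,0],[0,0,0],[0,0,0],[0,0,0],[0,0,0]], "fingers": [1,1,1,1,1]}}

```text
clock: 11.5
eef_pos: [543.0, -43.7, 200.4]
orientation: [-0.019, 1.0, 0.001, 0.003]
wrist_force: [-2.3, 2.1, 22.0]
width: 25.2
grip_force: 91.2
```

```bash
python3 go.py 540.5 -45 195 92
```

```text
t 11.5 p [543.  -43.7 200.4] yang 92.2 q7 [ 0.08  0.48 -0.06  1.78  0.04  0.88  1.61] F [-2.3  2.1 22. ] w 25.2 91.2
dp [0.0064, -0.0029, 0.0135] dr [0.0002, 0.0009, 0.0005] rows 1.0
```

Emit:
{"name": "carry_out", "arguments": {"dp": [[0,0,0.003],[0,0,0.006],[0,0,0.008],[0,0,0.008],[0,0,0.008]], "dr": [[0,0,0],[0,0,0],[0,0,0],[0,0,0],[0,0,0]], "fingers": [1,1,1,1,1]}}

```text
clock: 11.92
eef_pos: [543.4, -43.7, 200.1]
orientation: [-0.019, 1.0, 0.001, 0.004]
wrist_force: [-5.0, 2.2, 29.8]
width: 25.0
grip_force: 92.7
```

```bash
python3 go.py 540.5 -45 195 92
```

```text
t 11.92 p [543.4 -43.7 200.1] yang 92.2 q7 [ 0.08  0.48 -0.06  1.78  0.04  0.87  1.61] F [-5.   2.2 29.8] w 25.0 92.7
dp [0.0075, -0.0029, 0.0127] dr [0.0001, 0.0013, 0.0005] rows 1.0
```

Emit:
{"name": "carry_out", "arguments": {"dp": [[0,0,0.004],[0,0,0.008],[0,0,0.01],[0,0,0.01],[0,0,0.01]], "dr": [[0,0,0],[0,0,0],[0,0,0],[0,0,0],[0,0,0]], "fingers": [1,1,1,1,1]}}

```text
clock: 12.33
eef_pos: [544.9, -43.8, 199.6]
orientation: [-0.019, 1.0, 0.0, 0.006]
wrist_force: [-7.9, 2.6, 45.1]
width: 25.1
grip_force: 94.5
```

Emit:
{"name": "carry_out", "arguments": {"dp": [[0,0,-0.02],[0,0,-0.06],[0,0,-0.1],[0,0,-0.15],[0,0,-0.2]], "dr": [[0,0,0],[0,0,0],[0,0,0],[0,0,0],[0,0,0]], "fingers": [1,1,1,1,1]}}

```text
clock: 12.75
eef_pos: [539.6, -45.3, 269.3]
orientation: [-0.019, 1.0, -0.0, -0.002]
wrist_force: [0.9, 0.2, -2.0]
width: 25.0
grip_force: 88.4
```

```bash
python3 go.py 540.5 -45 318 92
```

```text
t 12.75 p [539.6 -45.3 269.3] yang 92.2 q7 [ 0.09  0.41 -0.06  1.68  0.03  1.06  1.62] F [ 0.9  0.2 -2. ] w 25.0 88.4
dp [-0.0018, 0.0006, -0.1217] dr [-0.0001, -0.0007, 0.0004] rows 2.0
```

Up, then back to the pot.

Emit:
{"name": "carry_out", "arguments": {"dp": [[-0.001,0,-0.05],[-0.001,0,-0.12],[-0.001,0,-0.12],[-0.001,0,-0.12],[-0.001,0,-0.12]], "dr": [[0,0,0],[0,0,0],[0,0,0],[0,0,0],[0,0,0]], "fingers": [1,1,1,1,1]}}

```text
clock: 13.17
eef_pos: [539.9, -45.2, 316.2]
orientation: [-0.019, 1.0, -0.0, -0.002]
wrist_force: [-0.2, 0.1, -1.6]
width: 25.1
grip_force: 88.6
```

```bash
python3 go.py 470 -264 300 92
python3 - <<'E'
from h import *
X=[]
im,d=viewer.get_image('top'); X=cloud('top',d); z=X[...,2]
u,v=proj('top',[540,-45,80]).round().astype(int); print(X[v-4:v+5:2,u-4:u+5:2,2].round())
im,d=viewer.get_image('scene'); X=cloud('scene',d); z=X[...,2]
p=read_state()['eef_pos']
for lo,hi,n in((228,255,'lowshaft'),(255,285,'shaft')):
    B=X[(z>lo)&(z<hi)&(np.hypot(X[...,0]-p[0],X[...,1]-p[1])<30)]; print(n,len(B),np.median(B,0).round(1)-p)
E
```

```text
t 13.17 p [539.9 -45.2 316.2] yang 92.1 q7 [ 0.09  0.37 -0.06  1.6   0.03  1.17  1.63] F [-0.2  0.1 -1.6] w 25.1 88.6
dp [0.1949, -0.5401, 0.0416] dr [-0.0, -0.0007, 0.0004] rows 6.0
[[677. 686. 690. 694. 693.]
 [681. 689. 690. 695. 698.]
 [685. 689. 694. 697. 699.]
 [687. 691. 695. 695. 700.]
 [687. 693. 699. 700. 701.]]
lowshaft 33 [ -3.02818122  -2.49351275 -73.26197579]
shaft 38 [ -3.12818122  -3.89351275 -46.76197579]
```

Emit:
{"name": "carry_out", "arguments": {"dp": [[0.02,-0.05,0],[0.056,-0.15,0],[0.092,-0.25,0],[0.128,-0.35,0.02],[0.162,-0.45,0.02]], "dr": [[0,0,0],[0,0,0],[0,0,0],[0,0,0],[0,0,0]], "fingers": [1,1,1,1,1]}}

```text
clock: 13.68
eef_pos: [482.3, -224.5, 307.9]
orientation: [-0.019, 1.0, 0.001, -0.002]
wrist_force: [0.6, -0.3, -2.6]
width: 25.0
grip_force: 88.5
```

Emit:
{"name": "carry_out", "arguments": {"dp": [[0.02,-0.05,0],[0.033,-0.09,0],[0.033,-0.09,0],[0.033,-0.09,0],[0.033,-0.09,0]], "dr": [[0,0,0],[0,0,0],[0,0,0],[0,0,0],[0,0,0]], "fingers": [1,1,1,1,1]}}

```text
clock: 14.1
eef_pos: [472.8, -258.2, 309.3]
orientation: [-0.02, 1.0, 0.001, -0.001]
wrist_force: [-0.6, 0.7, -0.9]
width: 24.9
grip_force: 88.6
```

```bash
python3 go.py 470 -264 195 92
```

```text
t 14.1 p [ 472.8 -258.2  309.3] yang 92.3 q7 [ 0.46  0.37  0.    1.62 -0.    1.15  2.07] F [-0.6  0.7 -0.9] w 24.9 88.6
dp [0.0072, -0.0148, 0.2857] dr [0.0004, -0.0002, 0.0007] rows 3.0
```

Emit:
{"name": "carry_out", "arguments": {"dp": [[0.006,-0.014,0.04],[0.006,-0.014,0.1],[0.006,-0.014,0.17],[0.006,-0.014,0.23],[0.006,-0.014,0.27]], "dr": [[0,0,0],[0,0,0],[0,0,0],[0,0,0],[0,0,0]], "fingers": [1,1,1,1,1]}}

```text
clock: 14.52
eef_pos: [470.0, -262.5, 199.6]
orientation: [-0.021, 1.0, 0.002, -0.002]
wrist_force: [-0.5, 0.7, -2.0]
width: 25.4
grip_force: 88.6
```

```bash
python3 go.py 470 -264 135 92
```

```text
t 14.52 p [ 470.  -262.5  199.6] yang 92.4 q7 [ 0.47  0.48  0.    1.79 -0.    0.88  2.08] F [-0.5  0.7 -2. ] w 25.4 88.6
dp [-0.0002, -0.0041, 0.1616] dr [0.0005, -0.0005, 0.0011] rows 2.0
```

Emit:
{"name": "carry_out", "arguments": {"dp": [[0,-0.003,0.03],[0,-0.003,0.06],[0,-0.003,0.09],[0,-0.003,0.12],[0,-0.003,0.14]], "dr": [[0,0,0],[0,0,0],[0,0,0],[0,0,0],[0,0,0]], "fingers": [1,1,1,1,1]}}

```text
clock: 14.93
eef_pos: [470.9, -264.3, 144.9]
orientation: [-0.021, 1.0, 0.001, -0.001]
wrist_force: [-0.4, -0.2, -1.8]
width: 24.7
grip_force: 88.6
```

```bash
python3 go.py 470 -264 129.3 92
```

```text
t 14.93 p [ 470.9 -264.3  144.9] yang 92.4 q7 [ 0.47  0.55  0.    1.85 -0.    0.75  2.09] F [-0.4 -0.2 -1.8] w 24.7 88.6
dp [0.0021, 0.0008, 0.0391] dr [0.0003, -0.0002, 0.001] rows 1.0
```

Emit:
{"name": "carry_out", "arguments": {"dp": [[0.001,0,0.01],[0.001,0,0.02],[0.001,0,0.03],[0.001,0,0.038],[0.001,0,0.038]], "dr": [[0,0,0],[0,0,0],[0,0,0],[0,0,0],[0,0,0]], "fingers": [1,1,1,1,1]}}

```text
clock: 15.35
eef_pos: [469.9, -266.7, 130.8]
orientation: [-0.019, 1.0, 0.0, -0.0]
wrist_force: [0.7, 0.3, -2.2]
width: 25.2
grip_force: 88.6
```

```bash
python3 go.py 470 -264 129.3 92
```

```text
t 15.35 p [ 469.9 -266.7  130.8] yang 92.2 q7 [ 0.47  0.57  0.    1.86 -0.    0.71  2.09] F [ 0.7  0.3 -2.2] w 25.2 88.6
dp [-0.0005, 0.0066, 0.0037] dr [0.0, -0.0001, 0.0005] rows 1.0
```

Emit:
{"name": "carry_out", "arguments": {"dp": [[0,0.004,0.003],[0,0.004,0.006],[0,0.004,0.008],[0,0.004,0.008],[0,0.004,0.008]], "dr": [[0,0,0],[0,0,0],[0,0,0],[0,0,0],[0,0,0]], "fingers": [1,1,1,1,1]}}

```text
clock: 15.77
eef_pos: [470.4, -265.1, 129.3]
orientation: [-0.019, 1.0, -0.0, 0.001]
wrist_force: [-1.4, 1.7, 5.2]
width: 24.9
grip_force: 89.6
```

```bash
python3 go.py 470 -264 128 92
```

```text
t 15.77 p [ 470.4 -265.1  129.3] yang 92.2 q7 [ 0.47  0.57  0.    1.86 -0.    0.71  2.08] F [-1.4  1.7  5.2] w 24.9 89.6
dp [0.0008, 0.0028, 0.0033] dr [-0.0, 0.0002, 0.0004] rows 1.0
```

Seated. Release gently (slightly backing off), then rise.

Emit:
{"name": "carry_out", "arguments": {"dp": [[0,0,-0.002],[0,0,-0.002],[0,0,-0.002],[0,0,-0.002],[0,0,-0.002]], "dr": [[0,0,0],[0,0,0],[0,0,0],[0,0,0],[0,0,0]], "fingers": [1,0.6,0.5,0.3,0.2], "squeeze": 20}}

```text
clock: 16.18
eef_pos: [470.1, -265.4, 128.7]
orientation: [-0.019, 1.0, -0.0, 0.0]
wrist_force: [0.6, -0.6, -0.3]
width: 66.0
grip_force: 0.0
```

Emit:
{"name": "carry_out", "arguments": {"dp": [[0,0,0],[0,0,0],[0,0,-0.05],[0,0,-0.12],[0,0,-0.2]], "dr": [[0,0,0],[0,0,0],[0,0,0],[0,0,0],[0,0,0]], "fingers": [0,0,0,0,0]}}

```text
clock: 16.6
eef_pos: [468.9, -264.7, 208.2]
orientation: [-0.019, 1.0, 0.001, -0.002]
wrist_force: [-0.2, -1.0, -0.4]
width: 85.2
grip_force: 0.0
```

Emit:
{"name": "carry_out", "arguments": {"dp": [[0,0,-0.1],[0,0,-0.2],[0,0,-0.25],[0,0.1,-0.25],[0,0.2,-0.25]], "dr": [[0,0,0],[0,0,0],[0,0,0],[0,0,0],[0,0,0]], "fingers": [0,0,0,0,0]}}

```text
clock: 17.02
eef_pos: [467.3, -187.2, 310.4]
orientation: [-0.015, 1.0, -0.001, 0.002]
wrist_force: [0.9, 1.6, -0.3]
width: 85.1
grip_force: 0.0
```

```bash
python3 go.py 470 -100 300 92
python3 - <<'E'
from h import *
im,d=viewer.get_image('scene'); cv2.imwrite('pics/s6.png',cv2.resize(im[130:320,220:430],None,fx=3.1,fy=3.1,interpolation=cv2.INTER_CUBIC))
for c in('scene','top'):
  if c=='top': viewer.get_image('top')
  for l in('rod','shot_pitcher','milk_pitcher','bottle_3','cocoa_shaker'):
    print(c,l,[(round(r['p'],2),np.round(r['location']).tolist()) for r in models.recognise(l,c)][:2])
E
```

```text
t 17.02 p [ 467.3 -187.2  310.4] yang 91.8 q7 [ 0.35  0.31 -0.01  1.72  0.01  1.11  1.93] F [ 0.9  1.6 -0.3] w 85.1 0.0
dp [-0.0134, 0.2179, 0.0254] dr [-0.0004, 0.0007, -0.0006] rows 3.0
scene rod [(0.65, [465.0, -265.0, 139.0])]
scene shot_pitcher []
scene milk_pitcher [(0.84, [630.0, -232.0, 46.0])]
scene bottle_3 []
scene cocoa_shaker [(0.67, [622.0, -392.0, 87.0]), (0.33, [552.0, -22.0, 121.0])]
top rod []
top shot_pitcher [(0.71, [494.0, 373.0, 38.0])]
top milk_pitcher []
top bottle_3 [(0.55, [629.0, 406.0, 60.0]), (0.34, [495.0, 370.0, 36.0])]
top cocoa_shaker [(0.82, [633.0, -377.0, 99.0])]
```

View pics/s6.png

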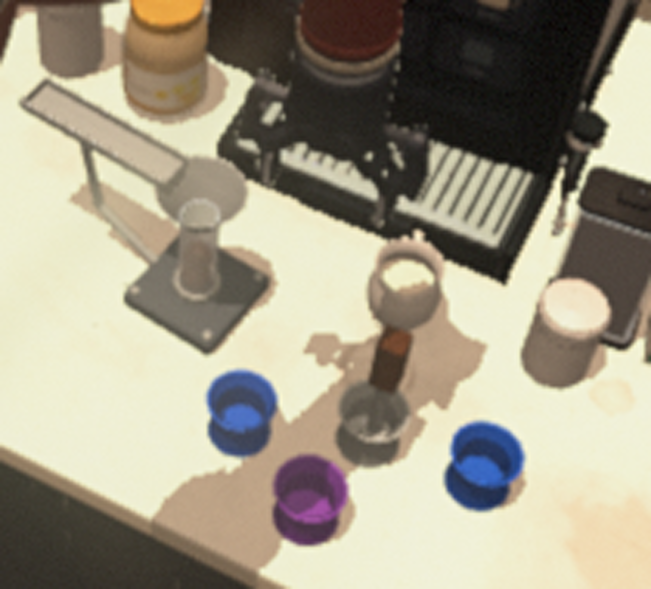

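Emit:
{"name": "carry_out", "arguments": {"dp": [[0,0,0],[0,0,0],[0,0,0],[0,0,0],[0,0,0]], "dr": [[0,0,0],[0,0,0],[0,0,0],[0,0,0],[0,0,0]], "fingers": [0,0,0,0,0]}}

```text
clock: 18.03
eef_pos: [466.9, -185.2, 308.7]
orientation: [-0.019, 1.0, 0.0, -0.0]
wrist_force: [-0.7, 0.5, 0.4]
width: 85.8
grip_force: 0.0
```

```bash
python3 -c "
from station import order; print(order.finish_job())"
```

```text
the job is handed in; nothing more can be done
None
```

The job is handed in at about 18 s with no verdict returned: both balls are in the tube and pressed until the follower stopped firmly at about 45 N, the rod stands back in its pot, and the bystanders were found where they started.

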